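# Load a grinding jar onto the roller mill and lower the hold-down

### The arm

A 7-joint arm with a two-finger parallel gripper is mounted at the origin on a cart in front of the work surface, level with it; the furniture and walls round the work are solid. World frame = base frame: x ahead of the robot, y to its left, z up, the work surface at z = 0. Lengths are in m, angles in rad, forces in N, time in s.
With the tool pointing down it reaches from about 0.425 to 0.925 m from the base axis. Payload 6.8 kg.
Tool frame: the origin (TCP) lies between the finger pads; the fingertips stand r.tcp_to_tips ahead of it and the grasp point (between the pads) lies 3 mm ahead of it (r.tcp_to_tips is the distance from the TCP to the fingertips, in m); z points along the fingers, y is the line along which they close (so a half turn about z gives the same grasp; the last joint's range is limited). The gripper opens to 85 mm and grips with 20 to 120 N. Pads are 22 mm wide; open, the fingers measure 114 mm over their backs; the gripper's body (76 mm by 85 mm) begins 54 mm behind the grasp point. The pads swing forward as they close: fully open they stand 13 mm farther back than shut.
Start: joints at [1.068, 0.477, 0.022, 1.555, -0.011, 1.109, -0.083], TCP at [0.26, -0.623, 0.232] pointing down, gripper open.
Joint ranges: [-2.96, 2.96], [-0.34, 2.1], [-1.41, 1.46], [0.24, 2.44], [-1.37, 4.51], [0.17, 1.92], [-2.96, 2.96]. Speed limits (rad/s): [2.39, 2.39, 3.14, 3.14, 3.14, 3.14, 3.14].

### API

Orientations are given as a rotation vector (axis times angle).
In Python, from bench import r gives the robot as it stands. The module is installed in compiled form; this text tells all that it offers.
- The arm moves only by the tool step_arm, never from a script. Its argument "moves" is a list of rows, each an object of numbers: "rx", "ry", "rz": the turn, a rotation vector about the tool's x, y, z in degrees; "dx", "dy", "dz": the shift along the tool's x, y, z in mm; "gripper": the opening, from -1 (shut) to 1 (fully open). In form: [{"rx": .., "ry": .., "rz": .., "dx": .., "dy": .., "dz": .., "gripper": ..}, ...]. A call has 1 to 20 rows; each row shifts and turns the commanded pose from where the row before left it, along the tool's axes as they then stand; what a row does not reach is not made up. A row lasts 1/8 s, in which the tool goes at most 62.5 mm and 10.7 degrees, less where a joint would pass 70% of its speed; a pose out of reach is approached as far as the arm can. A call is refused whole if a number of a shift passes 62.5 or a number of a turn 10.7, either way. A call with a gripper value outside its range is refused whole. The fingers move at their own pace and stop on an object; "grip_force" is the grip in N (left out, the last holds). Time passes only in rows, so rows that do not move let the fingers close. It gives the time, the measured TCP pose, the force, the opening and the grip force at its end, in the units of the state.
- r.get_obs(): the state, without advancing time (a new reading comes with each control period).
- r.grab_frame(name): name is "side" or "top" or "wrist"; returns the picture (400x640x3 uint8, blue, green, red); there is no depth.
- r.camera_info(name): a dict with "mtx" (3x3 intrinsics, pixels), "rvec" (rotation vector, rad) and "tvec" (3), from world to camera coordinates, as OpenCV has them. Camera axes: x right, y down, z forward; pixel columns grow to the right and rows downward; lengths in m; the calibration is good to about 2 mm. A picture is of the moment at which its call begins: read the wrist's pose just before it. camera_info takes no time and is no camera call; for the wrist camera it gives the pose at the moment of the call.
- r.hand_in(): hands the job in; it is judged then, once.
The state is a dict: "clock": time; "joints": joint angles; "qvel": joint speeds; "tau": joint torques, N m; "tcp_pos": TCP position; "orientation": TCP orientation; "contact_force": force on the tool from outside, world axes, zero at the start; "moment": the same for the moment, N m; "grip_width": finger opening in m; "gripper_force": force on a finger pad.
Only numpy, scipy, OpenCV 4.12 (cv2) and the standard library are available. Lean on these libraries where they do the work, as an engineer would, in place of code of your own. Each camera call takes 0.05 s, during which the arm holds its last target. There are 200 camera calls.

### The job

Roll the grinding jar that lies at the foot of the loading ramp up onto the roller mill by pushing it slowly with the fingertips, until it drops in between the two rollers and is stopped by the rear one, without letting it run back down the ramp; then push the parked hold-down over so that its rubber roller comes to rest on the jar. Only push: nothing is to be lifted or carried. Leave the other things on the bench where they are.

Things in the scene. Friction and masses are not known exactly. Their poses are not given: they have to be found in the camera images.
- mill: Bench roller mill, fixed. Origin on the bench under the middle between its two rollers; x level, up the loading ramp (the way to push), y along the rollers, z up. Rubber-tyred rollers, 26 mm diameter, turn freely, axes at x = -27 and +27, z = 27 mm, each with tyres at y = -35 and +35 mm. End plates: inner faces at y = +-62 mm, 44 mm high (70 mm at the hinge ears, x 53 to 79 mm).
- front_roller_top (a point): Middle of the top line of the front roller, at mill x = -27, z = 40 mm. The jar's axis is 76 mm above the bench as it passes over it; then it drops 8 mm into the gap.
- cradle (a point): Where the jar's centre comes to lie between the rollers: mill x = 0, y = 0, z = 68 mm. The rear roller stops it there.
- housing_top (a point): Middle of the top of the mill's white drive housing, at the end of the rollers away from the robot: 130 mm along mill x, 64 mm along y, top at z = 66 mm, with a knob up to 77 mm. Not to be operated.
- ramp: Aluminium loading ramp, fixed to the mill. Origin: middle of its foot, at mill x = -234 mm, on the bench; x up the slope, y across, z square to its face (face z = 0). Slope 11 degrees, 198 mm long, in line with the top of the front roller after a 10 mm gap. 124 mm wide between kerbs 10 mm high, which flare outward over 32 mm of bench before the foot.
- jar: The grinding jar to load: white glazed (slippery) porcelain, black bands, steel lid at one end; 72 mm diameter, 110 mm long, about 0.35 to 0.65 kg. Lies on the bench before the ramp's foot, free to roll, within 4 mm of the ramp's middle line and parallel to the rollers within 0.1 rad. Origin at its centre; y is the cylinder axis (lid at +y); x and z turn as it rolls.
- hold_down (a joint): Hinge of the hold-down (U-shaped steel bail with rubber cross roller, 0.16 kg). 0 rad: parked, leaning 20 degrees back, away from the ramp; grows as it swings toward the ramp. Upright at 0.35: beyond, it sinks forward by its weight, damped; short of it, it falls back. About 1.23 when resting on a seated jar. Hinge line along mill y at x = 66, z = 58 mm.
- hold_down_roller (a point): Middle of the hold-down's rubber cross roller (18 mm diameter, 110 mm long along mill y), 86 mm from the hinge line. Parked at mill x = 95, y = 0, z = 139 mm. The bail's side arms are 7 mm rods at mill y = +-74.5 mm.
- spare_jar: Bystander: a second jar like the first, standing upright at the right of the bench, 72 mm diameter, 110 mm high, origin at its centre. Not to be used.
- crucible: Bystander: small white crucible, 45 mm wide, 21 mm high, on the far side of the ramp; origin under its middle.
- buffer_bottle: Bystander: bottle with a screw cap, 48 mm diameter, 109 mm high, on the far side of the ramp; origin under its middle.
- sample_bottle_1: Bystander: slim bottle with a black cap, 25 mm diameter, 76 mm high, on the far side of the ramp near its foot; origin under its middle.
- square_dish: Bystander: clear square dish, 90 x 90 x 12 mm, at the right of the bench; origin under its middle.
- tweezers: Bystander: tweezers, 125 mm long along their y, 10 mm high, at the right of the bench; origin under their middle.
- marker_red: Bystander: marker pen, 140 mm long along its y, 19 mm high, lying left of the mill near the front edge; origin under its middle.
Not all that is in view belongs to the job. Leave any green look-alike of the jar alone.

How it is judged:
On the way, in this order (a step that is already met when the one before it is completed fails the run):
1. the jar is half-way up the ramp, the hold-down still parked (x of jar in the frame of ramp above 0.1 m and z of jar in the frame of ramp below 0.05 m and value of joint hold_down below 0.3 rad).
2. the jar lies between the two rollers, the hold-down still parked (x of jar in the frame of mill between -0.005 and 0.005 m and z of jar in the frame of mill between 0.063 and 0.072 m and y of jar in the frame of mill between -0.012 and 0.012 m and angle between the y axis of jar and the y axis of mill, either way round below 0.06 rad and value of joint hold_down below 0.3 rad), for 0.3 s.
3. the hold-down's roller rests on the jar (x of jar in the frame of mill between -0.005 and 0.005 m and z of jar in the frame of mill between 0.063 and 0.072 m and y of jar in the frame of mill between -0.012 and 0.012 m and angle between the y axis of jar and the y axis of mill, either way round below 0.06 rad and value of joint hold_down between 1.15 and 1.3 rad), for 0.3 s.
At the end, for the whole second after the job is handed in: The jar lies at rest between the two rollers (axis within 5 mm of the middle along the mill's x and of its resting height, within 12 mm of the middle along the rollers, parallel to them within 0.06 rad) and the hold-down rests on it (hinge at 1.15 to 1.30 rad) (all of step 3 and linear speed of jar below 0.02 m/s and velocity of joint hold_down between -0.05 and 0.05 rad/s); the robot touches nothing.
It fails at once if the jar runs away on the ramp (faster than 0.35 m/s, as when it rolls back down) (x of jar in the frame of ramp above -0.03 m and x of jar in the frame of mill below -0.035 m and linear speed of jar above 0.35 m/s).
It fails at once if the jar is lifted (more than about 10 mm off the bench, ramp or rollers) (height (world z) of jar above 0.087 m or (x of jar in the frame of ramp below -0.01 m and height (world z) of jar above 0.047 m) or (x of jar in the frame of ramp above 0.02 m and x of jar in the frame of mill below -0.035 m and z of jar in the frame of ramp above 0.046 m)).
It fails at once if a thing that is not part of the job is moved by more than 15 mm (distance of any of spare_jar, crucible, buffer_bottle, sample_bottle_1, square_dish, tweezers, marker_red from where it was at the start of the episode above 0.015 m).
It also fails if it takes over 54 s, if anything falls off the work surface, if the arm or the gripper's body presses on something with over 40 N, if the wrist force passes 120 N, or if a joint passes its speed limit or range.

## Working session

There is one attempt and no reset: what is moved stays moved. The work goes in short steps, Python scripts to look and compute and a tool call to move; the robot and the scene stay as the last step left them, time stands still between calls to the robot, and variables do not carry over. Pictures are saved under pics/ and viewed, at most 10 in all, crops included, and the job is handed in when it is done.

Besides the shell and the picture viewer there is one more tool, called after ">>>" in YAML: its name, and indented under it one key for each argument. step_arm: Moves the arm, as the interface text tells. Its arguments: {"type":"object","properties":{"moves":{"type":"array","items":{"type":"object","properties":{"rx":{"type":"number"},"ry":{"type":"number"},"rz":{"type":"number"},"dx":{"type":"number"},"dy":{"type":"number"},"dz":{"type":"number"},"gripper":{"type":"number"}}}},"grip_force":{"type":"number"}},"required":["moves"]}

```bash
mkdir -p pics; python3 - <<'E'
from bench import r
import cv2
o=r.get_obs();print(o,r.tcp_to_tips)
for n in("top","side"):
    i=r.camera_info(n);print(n,i)
    cv2.imwrite(f"pics/{n}0.png",r.grab_frame(n))
E
```

```text
{'clock': 0.0, 'joints': array([ 1.06794239,  0.47779731,  0.02233082,  1.55644133, -0.01149517,
        1.10927878, -0.08311695]), 'qvel': array([ 0.00019908,  0.00057355, -0.00056043,  0.00050456,  0.00175063,
        0.00064807,  0.00063228]), 'tau': array([-6.05722598e-04, -5.96462131e+01,  1.60788640e+00, -2.81199753e+01,
        1.25403993e-02,  9.31255810e-03, -3.09694235e-05]), 'tcp_pos': array([ 0.25936049, -0.62255551,  0.23103168]), 'orientation': array([-3.07889471e+00, -6.15743164e-01,  7.57175584e-04]), 'contact_force': array([ 1.23822652,  0.01857932, -0.16392844]), 'moment': array([-0.00080778, -0.00674969, -0.03082676]), 'gripper_force': 0.0, 'grip_width': 0.08527239627689885} 0.022
top {'mtx': array([[514.52093381,   0.        , 318.9738253 ],
       [  0.        , 514.52093381, 193.39738343],
       [  0.        ,   0.        ,   1.        ]]), 'rvec': array([ 2.23756212, -1.97242909,  0.20654617]), 'tvec': array([-0.21360961,  0.51115848,  1.58809581])}
side {'mtx': array([[418.6086201 ,   0.        , 319.81149751],
       [  0.        , 418.6086201 , 202.23026112],
       [  0.        ,   0.        ,   1.        ]]), 'rvec': array([ 2.12342036, -0.45393194,  0.21201301]), 'tvec': array([-0.55766928,  0.12555499,  1.23061312])}
```

View pics/top0.png

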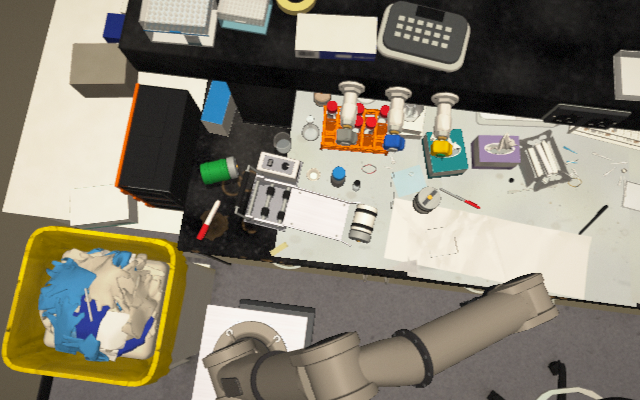

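View pics/side0.png

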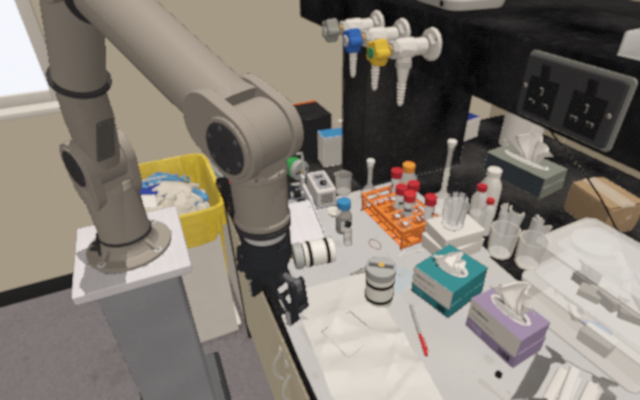

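```bash
python3 - <<'E'
import cv2
a=cv2.imread("pics/top0.png")[140:255,225:395]
cv2.imwrite("pics/c0.png",cv2.resize(a,None,fx=4.7,fy=4.7,interpolation=cv2.INTER_CUBIC))
E
```

```text
(no output)
```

View pics/c0.png

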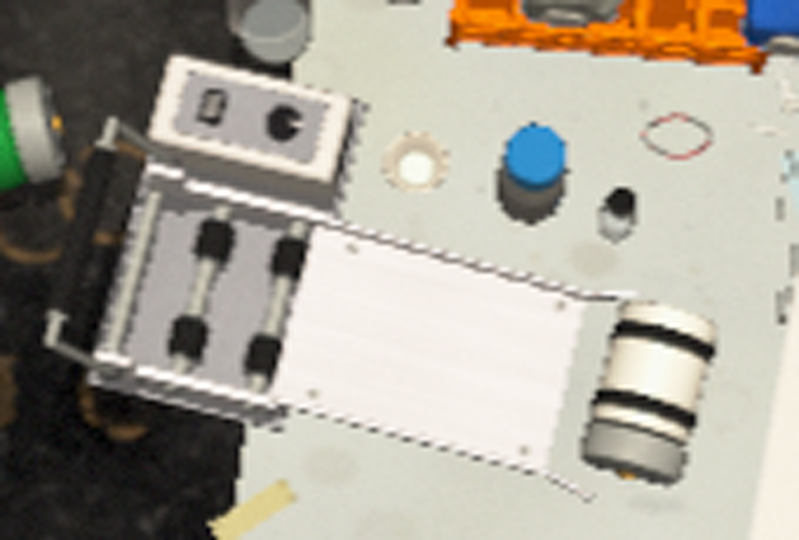

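```bash
cat > h.py <<'E'
import numpy as np,cv2
from scipy.optimize import least_squares
from bench import r
def proj(n,P):
    i=r.camera_info(n);return cv2.projectPoints(np.float64(P).reshape(-1,1,3),i["rvec"],i["tvec"],i["mtx"],None)[0][:,0]
def back(n,uv,z):
    i=r.camera_info(n);R=cv2.Rodrigues(i["rvec"])[0];c=-R.T@i["tvec"]
    d=R.T@np.linalg.inv(i["mtx"])@np.array([*uv,1.]);return c+d*(z-c[2])/d[2]
def m2w(p,P):
    c,s=np.cos(p[2]),np.sin(p[2]);P=np.atleast_2d(np.float64(P))
    return np.c_[p[0]+c*P[:,0]-s*P[:,1],p[1]+s*P[:,0]+c*P[:,1],P[:,2]]
E
python3 - <<'E'
from h import *
M=np.array([[27,-35,36],[27,35,36],[-27,-35,36],[-27,35,36],[-234,-62,0],[-234,62,0],[95,0,139]])/1e3
f=lambda q:np.array(q)/4.7+[225,140]
px=f([(214,240),(188,338),(289,256),(263,354),(583,300),(548,470),(87,247)])
s=least_squares(lambda p:(proj("top",m2w(p,M))-px).ravel(),[.5,.1,1.4],loss="soft_l1")
p=s.x;print("mill",p,np.degrees(p[2]));print(s.fun.reshape(-1,2).round(2))
np.save("mill.npy",p)
pts=[back("top",f(q),.036) for q in[(625,303),(715,325),(682,480),(585,462)]]
pts=np.array(pts);print(pts.round(4));c=pts.mean(0)
a=(pts[0]+pts[1]-pts[2]-pts[3])/2;print("jar",c,"len",np.linalg.norm(a),"axis ang",np.degrees(np.arctan2(a[1],a[0])))
cs,sn=np.cos(p[2]),np.sin(p[2]);d=c[:2]-p[:2];print("jar in mill",cs*d[0]+sn*d[1],-sn*d[0]+cs*d[1])
print("foot,cradle,hd",m2w(p,[[-.234,0,0],[-.04,0,0],[0,0,0],[.095,0,.139],[.095,0.075,.139],[0,-.1,.07]]).round(3))
for n,q,z in[("buf",(535,155),.109),("samp",(620,200),.076),("cruc",(415,162),.02)]:
    w=back("top",f(q),z);d=w[:2]-p[:2];print(n,w.round(3),(cs*d[0]+sn*d[1]).round(3),(-sn*d[0]+cs*d[1]).round(3))
d=back("top",(210,222),.01);print("marker",d)
E
```

```text
mill [ 0.48727205 -0.01360844  1.46511642] 83.94498731558805
[[-0.33  0.1 ]
 [-0.22  0.09]
 [-0.03  0.47]
 [ 0.2   0.52]
 [ 1.27 -0.34]
 [ 0.4   0.17]
 [-1.05 -2.5 ]]
[[ 0.5172 -0.2761  0.036 ]
 [ 0.5097 -0.3387  0.036 ]
 [ 0.4016 -0.3275  0.036 ]
 [ 0.4055 -0.2614  0.036 ]]
jar [ 0.45850034 -0.30092012  0.036     ] len 0.11064446714682946 axis ang -6.743593259970735
jar in mill -0.28874372960016703 -0.0016953875687915551
foot,cradle,hd [[ 0.463 -0.246  0.   ]
 [ 0.483 -0.053  0.   ]
 [ 0.487 -0.014  0.   ]
 [ 0.497  0.081  0.139]
 [ 0.423  0.089  0.139]
 [ 0.587 -0.024  0.07 ]]
buf [ 0.594 -0.202  0.109] -0.176 -0.126
samp [ 0.579 -0.263  0.076] -0.238 -0.117
cruc [ 0.601 -0.121  0.02 ] -0.094 -0.125
marker [0.40468436 0.1911048  0.01      ]
```

>>> step_arm:
  moves:
    - {"rz": -10.2, "gripper": 0.5}
    - {"rz": -10.2, "gripper": 0.5}
    - {"rz": -10.2, "gripper": 0.5}
    - {"rz": -10.2, "gripper": 0.5}
    - {"rz": -10.2, "gripper": 0.5}
    - {"rz": -10.2, "gripper": 0.5}

```text
invalid input at $.moves[0]: expected keys rx, ry, rz, dx, dy, dz, gripper
```

```bash
cat >> h.py <<'E'
def go(x,y,z):
    "shift (mm, tool axes) from the present pose to mill x,y,z (mm) for the TCP, and yaw error"
    p=np.load("mill.npy");o=r.get_obs();R=cv2.Rodrigues(o["orientation"])[0]
    w=m2w(p,np.array([x,y,z])/1e3)[0]
    mx=np.array([np.cos(p[2]),np.sin(p[2]),0])
    my=np.array([-mx[1],mx[0],0]);d=o["tcp_pos"]-[p[0],p[1],0]
    print("t",round(o["clock"],2),"tcp mill",(1e3*np.array([d@mx,d@my,d[2]])).round(1),"shift",(1e3*R.T@(w-o["tcp_pos"])).round(1),"mill x,y in tool",(R.T@mx).round(3),(R.T@my).round(3),"tool z",R[:,2].round(3),"F",o["contact_force"].round(1),"grip",o["grip_width"].round(3))
E
python3 -c "
from h import *
go(-365,0,130);go(-365,0,46);print(r.get_obs()['joints'].round(2))"
```

```text
Traceback (most recent call last):
  File "h.py", line 18, in go
    print("t",round(o["clock"],2),"tcp mill",(1e3*np.array([d@mx,d@my,d[2]])).round(1),"shift",(1e3*R.T@(w-o["tcp_pos"])).round(1),"mill x,y in tool",(R.T@mx).round(3),(R.T@my).round(3),"tool z",R[:,2].round(3),"F",o["contact_force"].round(1),"grip",o["grip_width"].round(3))
                                                                                                                                                                                                                                                          ^^^^^^^^^^^^^^^^^^^^^
AttributeError: 'float' object has no attribute 'round'
```

>>> step_arm:
  moves:
    - {"rx": 0, "ry": 0, "rz": -10.2, "dx": 0, "dy": 0, "dz": 0, "gripper": 0.5}
    - {"rx": 0, "ry": 0, "rz": -10.2, "dx": 0, "dy": 0, "dz": 0, "gripper": 0.5}
    - {"rx": 0, "ry": 0, "rz": -10.2, "dx": 0, "dy": 0, "dz": 0, "gripper": 0.5}
    - {"rx": 0, "ry": 0, "rz": -10.2, "dx": 0, "dy": 0, "dz": 0, "gripper": 0.5}
    - {"rx": 0, "ry": 0, "rz": -10.2, "dx": 0, "dy": 0, "dz": 0, "gripper": 0.5}
    - {"rx": 0, "ry": 0, "rz": -10.2, "dx": 0, "dy": 0, "dz": 0, "gripper": 0.5}

```text
clock: 0.85
tcp_pos: [0.2594, -0.6228, 0.2314]
orientation: [-2.331, -2.105, -0.0]
contact_force: [0.1, 1.0, -0.7]
grip_width: 0.0638
gripper_force: 0.0
```

```bash
sed -i 's/o\["grip_width"\].round(3)/round(o["grip_width"],3)/' h.py
python3 -c "
from h import *
go(-365,0,130);go(-365,0,46);print(r.get_obs()['joints'].round(2))"
```

```text
t 0.85 tcp mill [-629.8  162.3  231.4] shift [264.1 163.3 101.6] mill x,y in tool [1.    0.004 0.001] [ 0.004 -1.     0.001] tool z [-0.     0.001 -1.   ] F [ 0.1  1.  -0.7] grip 0.064
t 0.85 tcp mill [-629.8  162.3  231.4] shift [264.  163.4 185.6] mill x,y in tool [1.    0.004 0.001] [ 0.004 -1.     0.001] tool z [-0.     0.001 -1.   ] F [ 0.1  1.  -0.7] grip 0.064
[ 1.23  0.49 -0.21  1.54  0.11  1.12  0.9 ]
```

```bash
python3 - <<'E'
from h import *
p=np.load("mill.npy");c,s=np.cos(p[2]),np.sin(p[2])
a=cv2.imread("pics/top0.png")[160:250,340:480]
cv2.imwrite("pics/c1.png",cv2.resize(a,None,fx=5,fy=5,interpolation=cv2.INTER_CUBIC))
for q in[(428,200)]:
    for z in (.0,.11):
        d=back("top",q,z)[:2]-p[:2];print(z,c*d[0]+s*d[1],-s*d[0]+c*d[1])
E
```

```text
0.0 -0.48012950948552563 -0.13206878741524763
0.11 -0.46157257221167813 -0.10568706403895262
```

View pics/c1.png

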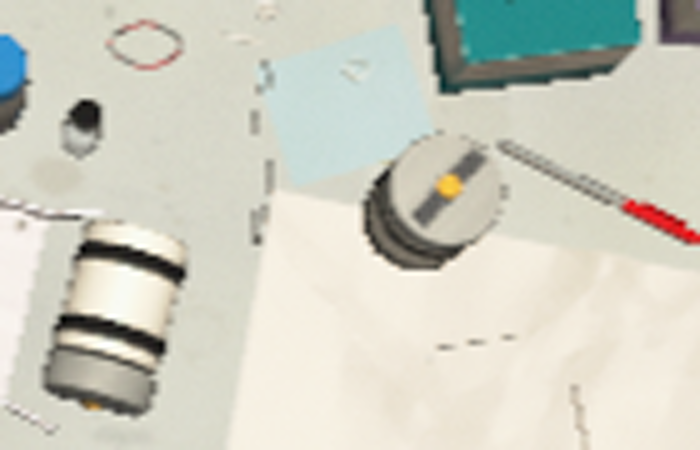

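>>> step_arm:
  moves:
    - {"rx": 0, "ry": 0, "rz": 0, "dx": 44, "dy": 27.2, "dz": 17, "gripper": 0.5}
    - {"rx": 0, "ry": 0, "rz": 0, "dx": 44, "dy": 27.2, "dz": 17, "gripper": 0.5}
    - {"rx": 0, "ry": 0, "rz": 0, "dx": 44, "dy": 27.2, "dz": 17, "gripper": 0.5}
    - {"rx": 0, "ry": 0, "rz": 0, "dx": 44, "dy": 27.2, "dz": 17, "gripper": 0.5}
    - {"rx": 0, "ry": 0, "rz": 0, "dx": 44, "dy": 27.2, "dz": 17, "gripper": 0.5}
    - {"rx": 0, "ry": 0, "rz": 0, "dx": 44, "dy": 27.2, "dz": 17, "gripper": 0.5}
    - {"rx": 0, "ry": 0, "rz": 0, "dx": 0, "dy": 0, "dz": 28, "gripper": 0.5}
    - {"rx": 0, "ry": 0, "rz": 0, "dx": 0, "dy": 0, "dz": 28, "gripper": 0.5}
    - {"rx": 0, "ry": 0, "rz": 0, "dx": 0, "dy": 0, "dz": 28, "gripper": 0.5}
    - {"rx": 0, "ry": 0, "rz": 0, "dx": 0, "dy": 0, "dz": 0, "gripper": 0.5}

```text
clock: 2.1
tcp_pos: [0.4486, -0.377, 0.0438]
orientation: [-2.334, -2.095, 0.002]
contact_force: [-0.0, 0.5, -0.0]
grip_width: 0.0641
gripper_force: 0.0
```

```bash
python3 -c "
from h import *
go(-340,0,46);print(r.get_obs()['joints'].round(2))
a=np.hstack([r.grab_frame('wrist')[::2,::2],cv2.resize(r.grab_frame('side')[160:320,220:476],(320,200))])
cv2.imwrite('pics/w1.png',a)"
```

```text
t 2.1 tcp mill [-3.654e+02  1.000e-01  4.380e+01] shift [25.4  0.1 -2.1] mill x,y in tool [ 1.    -0.002  0.003] [-0.002 -1.     0.004] tool z [-0.004  0.003 -1.   ] F [-0.   0.5 -0. ] grip 0.064
[ 0.78  0.59 -0.25  1.89  0.22  0.7   0.3 ]
```

View pics/w1.png

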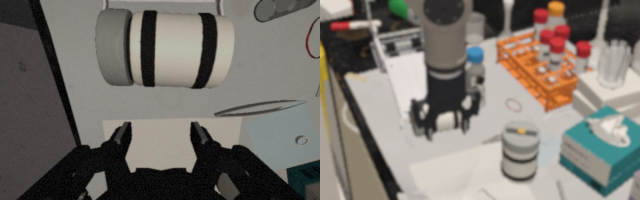

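>>> step_arm:
  moves:
    - {"rx": 0, "ry": 0, "rz": 0, "dx": 6, "dy": 0, "dz": 0, "gripper": 0.5}
    - {"rx": 0, "ry": 0, "rz": 0, "dx": 6, "dy": 0, "dz": 0, "gripper": 0.5}
    - {"rx": 0, "ry": 0, "rz": 0, "dx": 5, "dy": 0, "dz": 0, "gripper": 0.5}
    - {"rx": 0, "ry": 0, "rz": 0, "dx": 3, "dy": 0, "dz": 0, "gripper": 0.5}
    - {"rx": 0, "ry": 0, "rz": 0, "dx": 2, "dy": 0, "dz": 0, "gripper": 0.5}
    - {"rx": 0, "ry": 0, "rz": 0, "dx": 2, "dy": 0, "dz": 0, "gripper": 0.5}
    - {"rx": 0, "ry": 0, "rz": 0, "dx": 2, "dy": 0, "dz": 0, "gripper": 0.5}
    - {"rx": 0, "ry": 0, "rz": 0, "dx": 2, "dy": 0, "dz": 0, "gripper": 0.5}
    - {"rx": 0, "ry": 0, "rz": 0, "dx": 2, "dy": 0, "dz": 0, "gripper": 0.5}
    - {"rx": 0, "ry": 0, "rz": 0, "dx": 2, "dy": 0, "dz": 0, "gripper": 0.5}
    - {"rx": 0, "ry": 0, "rz": 0, "dx": 2, "dy": 0, "dz": 0, "gripper": 0.5}
    - {"rx": 0, "ry": 0, "rz": 0, "dx": 3, "dy": 0, "dz": 0, "gripper": 0.5}
    - {"rx": 0, "ry": 0, "rz": 0, "dx": 3, "dy": 0, "dz": 0, "gripper": 0.5}
    - {"rx": 0, "ry": 0, "rz": 0, "dx": 3, "dy": 0, "dz": 0, "gripper": 0.5}
    - {"rx": 0, "ry": 0, "rz": 0, "dx": 3, "dy": 0, "dz": 0, "gripper": 0.5}
    - {"rx": 0, "ry": 0, "rz": 0, "dx": 3, "dy": 0, "dz": 0, "gripper": 0.5}

```text
clock: 4.2
tcp_pos: [0.4567, -0.333, 0.0481]
orientation: [2.336, 2.091, -0.001]
contact_force: [-4.3, -7.1, 14.1]
grip_width: 0.0642
gripper_force: 7.7
```

```bash
cat >> h.py <<'E'
def jar(n):
    "look from the top: enlarged crop with the expected ramp axis"
    a=r.grab_frame("top")[150:250,230:390]
    cv2.imwrite(f"pics/{n}.png",cv2.resize(a,None,fx=4,fy=4,interpolation=cv2.INTER_CUBIC))
    w=r.grab_frame("wrist");cv2.imwrite(f"pics/{n}w.png",w)
E
python3 -c "
from h import *
go(-270,0,46);jar('j1')
a=np.hstack([cv2.resize(cv2.imread('pics/j1.png'),(400,250)),cv2.resize(cv2.imread('pics/j1w.png'),(400,250))]);cv2.imwrite('pics/j1c.png',a)"
```

```text
t 4.2 tcp mill [-320.8   -3.3   48.1] shift [50.8 -3.5  1.8] mill x,y in tool [ 1.    -0.005 -0.005] [-0.005 -1.    -0.004] tool z [ 0.004 -0.005 -1.   ] F [-4.3 -7.1 14.1] grip 0.064
```

View pics/j1c.png

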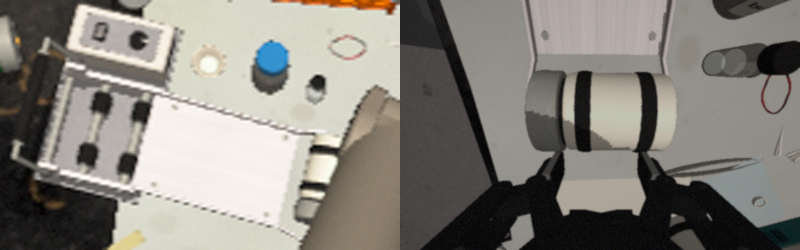

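```bash
python3 - <<'E'
from h import *
o=r.get_obs();print(o["contact_force"],o["moment"],o["gripper_force"])
T=cv2.Rodrigues(o["orientation"])[0];i=r.camera_info("wrist");R=cv2.Rodrigues(i["rvec"])[0];c=-R.T@i["tvec"]
print("cam in tool mm",(1e3*T.T@(c-o["tcp_pos"])).round(1),(T.T@R.T).round(3).tolist(),i["mtx"][0,0])
p=np.load("mill.npy")
# silhouette of a cylinder seen from wrist: fit x,y,yaw at z=36
def sil(q):
    th=np.linspace(0,2*np.pi,73);C=[]
    for e in(-55,55):C+=[[36*np.cos(t),e,36*np.sin(t)] for t in th]
    C=np.array(C)/1e3
    W=m2w(q,C+[0,0,.036]);return proj("wrist",W)
ed=np.array([117,242,200,443]) # top,bottom,left,right
def f(q):
    s=sil([*q,p[2]]);return [s[:,1].min()-117,s[:,1].max()-242,s[:,0].min()-200,s[:,0].max()-443]
s=least_squares(f,[.46,-.29]);print(s.fun)
d=s.x-p[:2];print("jar mill",np.cos(p[2])*d[0]+np.sin(p[2])*d[1],-np.sin(p[2])*d[0]+np.cos(p[2])*d[1])
for dz in(0,10,22):
  for dx in (0,11): print(dz,dx,proj("wrist",[o["tcp_pos"]+T@np.array([dx/1e3,y,dz/1e3]) for y in(-.032,.032)]).round(0).tolist())
E
```

```text
[-3.05031153 -6.07016718 11.68890283] [-1.15783408  0.1919936  -0.20673082] 5.996121175121516
cam in tool mm [  74.4   -1.  -141.4] [[0.001, -0.956, -0.295], [1.0, 0.001, 0.001], [-0.001, -0.295, 0.956]] 277.29219141118637
[-2.30540595  4.36458148 -4.21361511  4.25229483]
jar mill -0.28267825672125246 -0.0027729128867115434
0 0 [[266.0, 252.0], [379.0, 252.0]]
0 11 [[265.0, 234.0], [380.0, 234.0]]
10 0 [[269.0, 244.0], [376.0, 244.0]]
10 11 [[268.0, 227.0], [377.0, 227.0]]
22 0 [[272.0, 236.0], [372.0, 236.0]]
22 11 [[272.0, 220.0], [373.0, 220.0]]
```

>>> step_arm:
  moves:
    - {"rx": 0, "ry": 0, "rz": 0, "dx": -10, "dy": -2, "dz": 0, "gripper": 0.5}
    - {"rx": 0, "ry": 0, "rz": 0, "dx": -4, "dy": -1, "dz": 10, "gripper": 0.5}
    - {"rx": 0, "ry": 0, "rz": 0, "dx": 0, "dy": 0, "dz": 0, "gripper": 0.5}

```text
clock: 4.68
tcp_pos: [0.4499, -0.3425, 0.0345]
orientation: [-2.336, -2.096, 0.001]
contact_force: [0.3, 0.7, 0.0]
grip_width: 0.0637
gripper_force: 0.0
```

```bash
python3 - <<'E'
from h import *
go(-320,0,33);print(r.get_obs()["moment"])
a=r.grab_frame("wrist");b=r.grab_frame("side")[190:310,240:400]
cv2.imwrite("pics/k.png",np.hstack([cv2.resize(a,(400,250)),cv2.resize(b,(400,250),interpolation=cv2.INTER_CUBIC)]))
E
```

```text
t 4.67 tcp mill [-331.     2.5   34.5] shift [11.   2.5  1.5] mill x,y in tool [ 1.    -0.003  0.001] [-0.003 -1.     0.003] tool z [-0.002  0.002 -1.   ] F [0.3 0.7 0. ] grip 0.064
[ 0.01225581 -0.02275511 -0.01821488]
```

View pics/k.png

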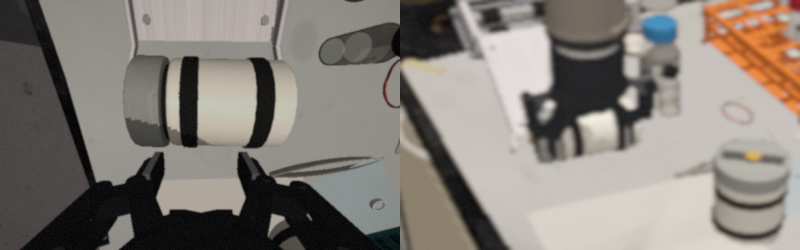

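>>> step_arm:
  moves:
    - {"rx": 0, "ry": 0, "rz": 0, "dx": 3, "dy": 1, "dz": 0, "gripper": 0.5}
    - {"rx": 0, "ry": 0, "rz": 0, "dx": 3, "dy": 1, "dz": 0, "gripper": 0.5}
    - {"rx": 0, "ry": 0, "rz": 0, "dx": 3, "dy": 0, "dz": 0, "gripper": 0.5}
    - {"rx": 0, "ry": 0, "rz": 0, "dx": 3, "dy": 0, "dz": 0, "gripper": 0.5}
    - {"rx": 0, "ry": 0, "rz": 0, "dx": 3, "dy": 0, "dz": 0, "gripper": 0.5}

```text
clock: 5.4
tcp_pos: [0.4547, -0.3281, 0.0361]
orientation: [2.338, 2.098, 0.0]
contact_force: [0.3, 0.4, 0.4]
grip_width: 0.0641
gripper_force: 0.1
```

```bash
python3 - <<'E'
from h import *
go(-320,0,33);print(r.get_obs()["moment"])
E
```

```text
t 5.4 tcp mill [-316.2   -0.8   36.1] shift [-3.8 -0.8  3.1] mill x,y in tool [ 1.    -0.002 -0.   ] [-0.002 -1.    -0.   ] tool z [ 0. -0. -1.] F [0.3 0.4 0.4] grip 0.064
[-0.02814973 -0.04539407 -0.05197362]
```

>>> step_arm:
  moves:
    - {"rx": 0, "ry": 0, "rz": 0, "dx": 3, "dy": 0, "dz": 1, "gripper": 0.5}
    - {"rx": 0, "ry": 0, "rz": 0, "dx": 3, "dy": 0, "dz": 1, "gripper": 0.5}
    - {"rx": 0, "ry": 0, "rz": 0, "dx": 3, "dy": 0, "dz": 0, "gripper": 0.5}
    - {"rx": 0, "ry": 0, "rz": 0, "dx": 3, "dy": 0, "dz": 0, "gripper": 0.5}

```text
clock: 5.9
tcp_pos: [0.456, -0.3162, 0.034]
orientation: [-2.338, -2.098, -0.0]
contact_force: [-0.8, 0.3, -0.9]
grip_width: 0.0645
gripper_force: 0.1
```

```bash
python3 - <<'E'
from h import *
go(-320,0,33);print(r.get_obs()["moment"])
E
```

```text
t 5.9 tcp mill [-304.2   -0.8   34. ] shift [-15.8  -0.8   1. ] mill x,y in tool [ 1.    -0.002  0.   ] [-0.002 -1.     0.   ] tool z [-0.  0. -1.] F [-0.8  0.3 -0.9] grip 0.064
[-0.02060133  0.02737816 -0.02541818]
```

>>> step_arm:
  moves:
    - {"rx": 0, "ry": 0, "rz": 0, "dx": 3, "dy": 0, "dz": 0, "gripper": 0.5}
    - {"rx": 0, "ry": 0, "rz": 0, "dx": 3, "dy": 0, "dz": 0, "gripper": 0.5}
    - {"rx": 0, "ry": 0, "rz": 0, "dx": 3, "dy": 0, "dz": 0, "gripper": 0.5}
    - {"rx": 0, "ry": 0, "rz": 0, "dx": 3, "dy": 0, "dz": 0, "gripper": 0.5}
    - {"rx": 0, "ry": 0, "rz": 0, "dx": 3, "dy": 0, "dz": 0, "gripper": 0.5}

```text
clock: 6.52
tcp_pos: [0.4576, -0.3014, 0.034]
orientation: [2.338, 2.098, -0.0]
contact_force: [0.3, -0.3, 0.3]
grip_width: 0.0643
gripper_force: 0.1
```

```bash
python3 - <<'E'
from h import *
go(-320,0,33);print(r.get_obs()["moment"])
a=r.grab_frame("wrist")
cv2.imwrite("pics/k2.png",a)
for c in(310,330): print([tuple(a[y,c]) for y in range(60,270,10)])
E
```

```text
t 6.53 tcp mill [-289.3   -0.9   34. ] shift [-30.7  -0.8   1. ] mill x,y in tool [ 1.    -0.002 -0.   ] [-0.002 -1.    -0.   ] tool z [ 0. -0. -1.] F [ 0.3 -0.3  0.3] grip 0.064
[-0.00150357  0.002507   -0.00532902]
[(np.uint8(168), np.uint8(170), np.uint8(179)), (np.uint8(170), np.uint8(172), np.uint8(181)), (np.uint8(172), np.uint8(175), np.uint8(183)), (np.uint8(170), np.uint8(173), np.uint8(183)), (np.uint8(6), np.uint8(10), np.uint8(7)), (np.uint8(22), np.uint8(25), np.uint8(25)), (np.uint8(53), np.uint8(58), np.uint8(61)), (np.uint8(73), np.uint8(81), np.uint8(84)), (np.uint8(89), np.uint8(98), np.uint8(104)), (np.uint8(95), np.uint8(103), np.uint8(106)), (np.uint8(132), np.uint8(144), np.uint8(144)), (np.uint8(126), np.uint8(136), np.uint8(138)), (np.uint8(129), np.uint8(140), np.uint8(141)), (np.uint8(134), np.uint8(147), np.uint8(149)), (np.uint8(124), np.uint8(135), np.uint8(140)), (np.uint8(134), np.uint8(146), np.uint8(153)), (np.uint8(67), np.uint8(75), np.uint8(77)), (np.uint8(62), np.uint8(67), np.uint8(71)), (np.uint8(74), np.uint8(78), np.uint8(81)), (np.uint8(139),
[... 365 characters left out ...]
.uint8(144), np.uint8(158), np.uint8(166)), (np.uint8(156), np.uint8(171), np.uint8(179)), (np.uint8(163), np.uint8(177), np.uint8(188)), (np.uint8(170), np.uint8(187), np.uint8(192)), (np.uint8(176), np.uint8(190), np.uint8(193)), (np.uint8(181), np.uint8(195), np.uint8(195)), (np.uint8(176), np.uint8(192), np.uint8(193)), (np.uint8(178), np.uint8(194), np.uint8(197)), (np.uint8(170), np.uint8(186), np.uint8(191)), (np.uint8(167), np.uint8(182), np.uint8(191)), (np.uint8(156), np.uint8(171), np.uint8(179)), (np.uint8(97), np.uint8(106), np.uint8(113)), (np.uint8(105), np.uint8(111), np.uint8(115)), (np.uint8(137), np.uint8(145), np.uint8(148)), (np.uint8(143), np.uint8(148), np.uint8(150))]
```

View pics/k2.png

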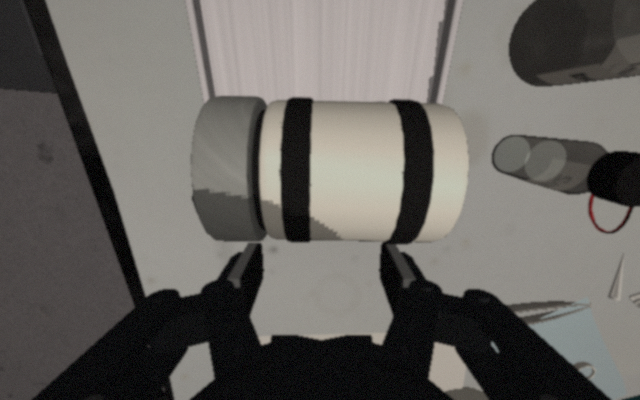

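>>> step_arm:
  moves:
    - {"rx": 0, "ry": 0, "rz": 0, "dx": 3, "dy": 0, "dz": 0, "gripper": 0.5}
    - {"rx": 0, "ry": 0, "rz": 0, "dx": 3, "dy": 0, "dz": 0, "gripper": 0.5}
    - {"rx": 0, "ry": 0, "rz": 0, "dx": 3, "dy": 0, "dz": -0.6, "gripper": 0.5}
    - {"rx": 0, "ry": 0, "rz": 0, "dx": 3, "dy": 0, "dz": -0.6, "gripper": 0.5}
    - {"rx": 0, "ry": 0, "rz": 0, "dx": 3, "dy": 0, "dz": -0.6, "gripper": 0.5}
    - {"rx": 0, "ry": 0, "rz": 0, "dx": 3, "dy": 0, "dz": -0.6, "gripper": 0.5}
    - {"rx": 0, "ry": 0, "rz": 0, "dx": 3, "dy": 0, "dz": -0.6, "gripper": 0.5}
    - {"rx": 0, "ry": 0, "rz": 0, "dx": 3, "dy": 0, "dz": -0.6, "gripper": 0.5}

```text
clock: 7.58
tcp_pos: [0.4601, -0.2854, 0.0404]
orientation: [2.338, 2.086, -0.007]
contact_force: [-8.2, -18.6, 21.2]
grip_width: 0.0639
gripper_force: 12.7
```

```bash
python3 - <<'E'
from h import *
go(-320,0,33);print(r.get_obs()["moment"])
E
```

```text
t 7.58 tcp mill [-273.1   -1.7   40.4] shift [-46.8  -1.3   7.9] mill x,y in tool [ 1.    -0.008 -0.009] [-0.008 -1.    -0.004] tool z [ 0.003 -0.009 -1.   ] F [ -8.2 -18.6  21.2] grip 0.064
[-3.80543544  1.6083731  -0.11639656]
```

>>> step_arm:
  moves:
    - {"rx": 0, "ry": 0, "rz": 0, "dx": -14, "dy": 0, "dz": 0, "gripper": 0.5}
    - {"rx": 0, "ry": 10, "rz": 0, "dx": -4, "dy": 0, "dz": 0, "gripper": 0.5}
    - {"rx": 0, "ry": 10, "rz": 0, "dx": 0, "dy": 0, "dz": 0, "gripper": 0.5}
    - {"rx": 0, "ry": 0, "rz": 0, "dx": 0, "dy": 0, "dz": 0, "gripper": 0.5}

```text
clock: 8.07
tcp_pos: [0.4559, -0.3004, 0.0358]
orientation: [-2.155, -1.916, -0.38]
contact_force: [-1.2, -2.6, 1.8]
grip_width: 0.0645
gripper_force: 1.5
```

```bash
python3 - <<'E'
from h import *
go(-265,0,32);print(r.get_obs()["moment"])
E
```

```text
t 8.07 tcp mill [-288.5    0.9   35.8] shift [20.8  0.7 11.7] mill x,y in tool [ 0.939 -0.011  0.343] [-0.011 -1.    -0.002] tool z [ 0.039  0.341 -0.939] F [-1.2 -2.6  1.8] grip 0.064
[-0.62098116  0.13373911 -0.02814183]
```

>>> step_arm:
  moves:
    - {"rx": 0, "ry": 0, "rz": 0, "dx": 2.5, "dy": 0, "dz": 2, "gripper": 0.5}
    - {"rx": 0, "ry": 0, "rz": 0, "dx": 2.5, "dy": 0, "dz": 2, "gripper": 0.5}
    - {"rx": 0, "ry": 0, "rz": 0, "dx": 2.8, "dy": 0, "dz": 1, "gripper": 0.5}
    - {"rx": 0, "ry": 0, "rz": 0, "dx": 2.8, "dy": 0, "dz": 1, "gripper": 0.5}
    - {"rx": 0, "ry": 0, "rz": 0, "dx": 3, "dy": 0, "dz": 0.5, "gripper": 0.5}

```text
clock: 8.7
tcp_pos: [0.4602, -0.2845, 0.0375]
orientation: [-2.152, -1.931, -0.374]
contact_force: [-6.9, -14.4, 15.5]
grip_width: 0.064
gripper_force: 9.6
```

```bash
python3 - <<'E'
from h import *
go(-265,0,32);print(r.get_obs()["moment"])
E
```

```text
t 8.7 tcp mill [-272.2   -1.6   37.5] shift [ 4.9 -1.7  7.6] mill x,y in tool [ 0.942 -0.003  0.335] [-0.002 -1.    -0.003] tool z [ 0.038  0.333 -0.942] F [ -6.9 -14.4  15.5] grip 0.064
[-1.90555014  1.20216547  0.30693446]
```

```bash
python3 - <<'E'
from h import *
a=r.grab_frame("wrist");b=r.grab_frame("side")[195:295,250:383];t=r.grab_frame("top")[170:230,270:350]
z=lambda q:cv2.resize(q,(400,300),interpolation=cv2.INTER_CUBIC)
w=cv2.resize(a,(800,500))[60:360]
cv2.imwrite("pics/s.png",np.vstack([w,np.hstack([z(b),z(t)])]))
go(-265,0,32)
E
```

```text
t 8.85 tcp mill [-271.8   -1.9   37.7] shift [ 4.5 -1.9  7.7] mill x,y in tool [ 0.942 -0.003  0.336] [-0.002 -1.    -0.004] tool z [ 0.039  0.334 -0.942] F [ -5.7 -11.   11.5] grip 0.064
```

View pics/s.png

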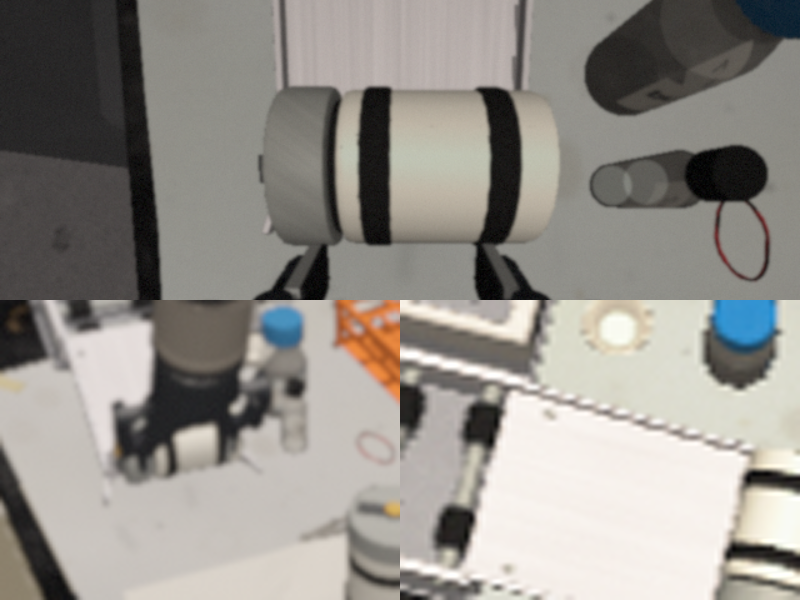

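```bash
cat >> h.py <<'E'
def fitjar(t,b,l,rr):
    "jar pose in mill from wrist silhouette limits (full-size px)"
    p=np.load("mill.npy");th=np.linspace(0,2*np.pi,73)
    def S(q):
        zc=.036/np.cos(.192)+max(0,(q[0]+.2375))*np.tan(.192)
        C=np.array([[36*np.cos(a),e,36*np.sin(a)] for e in(-55,55) for a in th])/1e3+[q[0],q[1],zc]
        s=proj("wrist",m2w(p,C));return [s[:,1].min()-t,s[:,1].max()-b,s[:,0].min()-l,s[:,0].max()-rr]
    s=least_squares(S,[-.23,0],x_scale=.01);print("jar",(1e3*s.x).round(1),s.fun.round(1))
E
python3 - <<'E'
from h import *
fitjar(118,243,212,448)
E
```

```text
jar [-232.1   -5.1] [-1.7  2.9 -6.   6. ]
```

>>> step_arm:
  moves:
    - {"rx": 0, "ry": 0, "rz": 0, "dx": -13, "dy": 0, "dz": -4, "gripper": 0.5}
    - {"rx": 0, "ry": 0, "rz": 0, "dx": -10, "dy": -2, "dz": 0, "gripper": 0.5}
    - {"rx": 0, "ry": 0, "rz": 0, "dx": -2.5, "dy": 0, "dz": 7, "gripper": 0.5}
    - {"rx": 0, "ry": 0, "rz": 0, "dx": 0, "dy": 0, "dz": 0, "gripper": 0.5}

```text
clock: 9.35
tcp_pos: [0.4548, -0.3019, 0.0236]
orientation: [-2.144, -1.925, -0.378]
contact_force: [-0.2, 0.6, -0.2]
grip_width: 0.0637
gripper_force: 0.0
```

```bash
python3 - <<'E'
from h import *
go(-300,0,12);print(r.tcp_to_tips)
E
```

```text
t 9.35 tcp mill [-290.1    1.9   23.6] shift [-13.3   1.9   7.5] mill x,y in tool [ 0.939 -0.001  0.344] [-0.002 -1.     0.001] tool z [ 0.035  0.342 -0.939] F [-0.2  0.6 -0.2] grip 0.064
0.022
```

>>> step_arm:
  moves:
    - {"rx": 0, "ry": 0, "rz": 0, "dx": -1, "dy": 0, "dz": 3, "gripper": 0.5}
    - {"rx": 0, "ry": 0, "rz": 0, "dx": -1, "dy": 0, "dz": 3, "gripper": 0.5}
    - {"rx": 0, "ry": 0, "rz": 0, "dx": 0, "dy": 0, "dz": 0, "gripper": 0.5}

```text
clock: 9.72
tcp_pos: [0.4553, -0.3027, 0.018]
orientation: [-2.146, -1.926, -0.378]
contact_force: [-0.0, 0.5, -0.0]
grip_width: 0.0639
gripper_force: 0.0
```

```bash
python3 - <<'E'
from h import *
go(-300,0,12)
E
```

```text
t 9.72 tcp mill [-290.9    1.3   18. ] shift [-10.6   1.3   2.5] mill x,y in tool [ 0.94  -0.002  0.342] [-0.002 -1.    -0.   ] tool z [ 0.036  0.34  -0.94 ] F [-0.   0.5 -0. ] grip 0.064
```

>>> step_arm:
  moves:
    - {"rx": 0, "ry": 0, "rz": 0, "dx": 1.5, "dy": 0, "dz": 5, "gripper": 0.5}
    - {"rx": 0, "ry": 0, "rz": 0, "dx": 2.8, "dy": 0, "dz": 1, "gripper": 0.5}
    - {"rx": 0, "ry": 0, "rz": 0, "dx": 2.8, "dy": 0, "dz": 1, "gripper": 0.5}
    - {"rx": 0, "ry": 0, "rz": 0, "dx": 2.8, "dy": 0, "dz": 1, "gripper": 0.5}
    - {"rx": 0, "ry": 0, "rz": 0, "dx": 2.8, "dy": 0, "dz": 1, "gripper": 0.5}
    - {"rx": 0, "ry": 0, "rz": 0, "dx": 3, "dy": 0, "dz": 0.5, "gripper": 0.5}
    - {"rx": 0, "ry": 0, "rz": 0, "dx": 3, "dy": 0, "dz": 0.5, "gripper": 0.5}

```text
clock: 10.6
tcp_pos: [0.4578, -0.2828, 0.0155]
orientation: [-2.148, -1.927, -0.378]
contact_force: [-0.2, -1.9, 1.0]
grip_width: 0.0637
gripper_force: 1.2
```

```bash
python3 - <<'E'
from h import *
go(-265,0,12)
E
```

```text
t 10.6 tcp mill [-270.8    0.9   15.5] shift [4.3 0.8 5.2] mill x,y in tool [ 0.94  -0.003  0.341] [-0.003 -1.    -0.002] tool z [ 0.038  0.339 -0.94 ] F [-0.2 -1.9  1. ] grip 0.064
```

>>> step_arm:
  moves:
    - {"rx": 0, "ry": 0, "rz": 0, "dx": 3.5, "dy": 0, "dz": 0.55, "gripper": 0.5}
    - {"rx": 0, "ry": 0, "rz": 0, "dx": 3.5, "dy": 0, "dz": 0.55, "gripper": 0.5}
    - {"rx": 0, "ry": 0, "rz": 0, "dx": 3.5, "dy": 0, "dz": 0.55, "gripper": 0.5}
    - {"rx": 0, "ry": 0, "rz": 0, "dx": 3.5, "dy": 0, "dz": 0.55, "gripper": 0.5}
    - {"rx": 0, "ry": 0, "rz": 0, "dx": 3.5, "dy": 0, "dz": 0.55, "gripper": 0.5}
    - {"rx": 0, "ry": 0, "rz": 0, "dx": 3.5, "dy": 0, "dz": 0.55, "gripper": 0.5}
    - {"rx": 0, "ry": 0, "rz": 0, "dx": 3.5, "dy": 0, "dz": 0.55, "gripper": 0.5}
    - {"rx": 0, "ry": 0, "rz": 0, "dx": 3.5, "dy": 0, "dz": 0.55, "gripper": 0.5}

```text
clock: 11.6
tcp_pos: [0.4607, -0.2543, 0.0208]
orientation: [-2.147, -1.927, -0.379]
contact_force: [0.1, -3.2, 0.4]
grip_width: 0.0641
gripper_force: 1.2
```

```bash
python3 - <<'E'
from h import *
go(-265,0,12);print(r.get_obs()["moment"])
E
```

```text
t 11.6 tcp mill [-242.2    1.    20.8] shift [-24.5   1.1   0.4] mill x,y in tool [ 0.94  -0.002  0.342] [-0.002 -1.    -0.001] tool z [ 0.037  0.34  -0.94 ] F [ 0.1 -3.2  0.4] grip 0.064
[-0.84624353  0.01058066 -0.13742895]
```

>>> step_arm:
  moves:
    - {"rx": 0, "ry": 0, "rz": 0, "dx": 3.5, "dy": 0, "dz": 0.55, "gripper": 0.5}
    - {"rx": 0, "ry": 0, "rz": 0, "dx": 3.5, "dy": 0, "dz": 0.55, "gripper": 0.5}
    - {"rx": 0, "ry": 0, "rz": 0, "dx": 3.5, "dy": 0, "dz": 0.55, "gripper": 0.5}
    - {"rx": 0, "ry": 0, "rz": 0, "dx": 3.5, "dy": 0, "dz": 0.55, "gripper": 0.5}
    - {"rx": 0, "ry": 0, "rz": 0, "dx": 3.5, "dy": 0, "dz": 0.55, "gripper": 0.5}
    - {"rx": 0, "ry": 0, "rz": 0, "dx": 3.5, "dy": 0, "dz": 0.55, "gripper": 0.5}
    - {"rx": 0, "ry": 0, "rz": 0, "dx": 3.5, "dy": 0, "dz": 0.55, "gripper": 0.5}
    - {"rx": 0, "ry": 0, "rz": 0, "dx": 3.5, "dy": 0, "dz": 0.55, "gripper": 0.5}
    - {"rx": 0, "ry": 0, "rz": 0, "dx": 3.5, "dy": 0, "dz": 0.55, "gripper": 0.5}
    - {"rx": 0, "ry": 0, "rz": 0, "dx": 3.5, "dy": 0, "dz": 0.55, "gripper": 0.5}
    - {"rx": 0, "ry": 0, "rz": 0, "dx": 3.5, "dy": 0, "dz": 0.55, "gripper": 0.5}
    - {"rx": 0, "ry": 0, "rz": 0, "dx": 3.5, "dy": 0, "dz": 0.55, "gripper": 0.5}
    - {"rx": 0, "ry": 0, "rz": 0, "dx": 3.5, "dy": 0, "dz": 0.55, "gripper": 0.5}
    - {"rx": 0, "ry": 0, "rz": 0, "dx": 3.5, "dy": 0, "dz": 0.55, "gripper": 0.5}
    - {"rx": 0, "ry": 0, "rz": 0, "dx": 3.5, "dy": 0, "dz": 0.55, "gripper": 0.5}
    - {"rx": 0, "ry": 0, "rz": 0, "dx": 3.5, "dy": 0, "dz": 0.55, "gripper": 0.5}

```text
clock: 13.6
tcp_pos: [0.4667, -0.199, 0.0317]
orientation: [-2.147, -1.927, -0.379]
contact_force: [0.6, -2.5, 0.5]
grip_width: 0.0641
gripper_force: 1.2
```

```bash
python3 - <<'E'
from h import *
go(-265,0,12);print(r.get_obs()["moment"])
E
```

```text
t 13.6 tcp mill [-186.5    0.9   31.7] shift [-80.5   1.1  -8.4] mill x,y in tool [ 0.94  -0.002  0.342] [-0.002 -1.    -0.001] tool z [ 0.037  0.34  -0.94 ] F [ 0.6 -2.5  0.5] grip 0.064
[-0.88267515  0.04299292 -0.14246006]
```

>>> step_arm:
  moves:
    - {"rx": 0, "ry": 0, "rz": 0, "dx": 3.5, "dy": 0, "dz": 0.55, "gripper": 0.5}
    - {"rx": 0, "ry": 0, "rz": 0, "dx": 3.5, "dy": 0, "dz": 0.55, "gripper": 0.5}
    - {"rx": 0, "ry": 0, "rz": 0, "dx": 3.5, "dy": 0, "dz": 0.55, "gripper": 0.5}
    - {"rx": 0, "ry": 0, "rz": 0, "dx": 3.5, "dy": 0, "dz": 0.55, "gripper": 0.5}
    - {"rx": 0, "ry": 0, "rz": 0, "dx": 3.5, "dy": 0, "dz": 0.55, "gripper": 0.5}
    - {"rx": 0, "ry": 0, "rz": 0, "dx": 3.5, "dy": 0, "dz": 0.55, "gripper": 0.5}
    - {"rx": 0, "ry": 0, "rz": 0, "dx": 3.5, "dy": 0, "dz": 0.55, "gripper": 0.5}
    - {"rx": 0, "ry": 0, "rz": 0, "dx": 3.5, "dy": 0, "dz": 0.55, "gripper": 0.5}
    - {"rx": 0, "ry": 0, "rz": 0, "dx": 3.5, "dy": 0, "dz": 0.55, "gripper": 0.5}
    - {"rx": 0, "ry": 0, "rz": 0, "dx": 3.5, "dy": 0, "dz": 0.55, "gripper": 0.5}
    - {"rx": 0, "ry": 0, "rz": 0, "dx": 3.5, "dy": 0, "dz": 0.55, "gripper": 0.5}
    - {"rx": 0, "ry": 0, "rz": 0, "dx": 3.5, "dy": 0, "dz": 0.55, "gripper": 0.5}

```text
clock: 15.1
tcp_pos: [0.4711, -0.1575, 0.0398]
orientation: [-2.147, -1.927, -0.378]
contact_force: [-1.2, -2.7, 1.4]
grip_width: 0.0645
gripper_force: 1.2
```

```bash
cat >> h.py <<'E'
def bands(rows=(130,150,170,190,210)):
    a=cv2.cvtColor(r.grab_frame("wrist"),cv2.COLOR_BGR2GRAY)
    for y in rows:
        c=np.where(a[y]<45)[0];g=np.split(c,np.where(np.diff(c)>3)[0]+1)
        print(y,[(int(q[0]),int(q[-1])) for q in g if len(q)>6])
E
python3 - <<'E'
from h import *
go(-265,0,12);print(r.get_obs()["moment"]);bands()
E
```

```text
t 15.1 tcp mill [-144.8    0.9   39.8] shift [-122.5    1.1  -15. ] mill x,y in tool [ 0.94  -0.002  0.342] [-0.002 -1.    -0.001] tool z [ 0.037  0.34  -0.94 ] F [-1.2 -2.7  1.4] grip 0.064
[-0.84196777  0.05251606 -0.06015071]
130 [(0, 73), (89, 102), (290, 316), (415, 441)]
150 [(1, 76), (88, 104), (289, 316), (417, 444)]
170 [(0, 75), (89, 105), (289, 316), (417, 444)]
190 [(0, 77), (91, 106), (289, 316), (416, 443)]
210 [(0, 78), (92, 107), (290, 315), (413, 439)]
```

>>> step_arm:
  moves:
    - {"rx": 0, "ry": 0, "rz": 0, "dx": 3.5, "dy": 0, "dz": 0.55, "gripper": 0.5}
    - {"rx": 0, "ry": 0, "rz": 0, "dx": 3.5, "dy": 0, "dz": 0.55, "gripper": 0.5}
    - {"rx": 0, "ry": 0, "rz": 0, "dx": 3.5, "dy": 0, "dz": 0.55, "gripper": 0.5}
    - {"rx": 0, "ry": 0, "rz": 0, "dx": 3.5, "dy": 0, "dz": 0.55, "gripper": 0.5}
    - {"rx": 0, "ry": 0, "rz": 0, "dx": 3.5, "dy": 0, "dz": 0.55, "gripper": 0.5}
    - {"rx": 0, "ry": 0, "rz": 0, "dx": 3.5, "dy": 0, "dz": 0.55, "gripper": 0.5}
    - {"rx": 0, "ry": 0, "rz": 0, "dx": 3.5, "dy": 0, "dz": 0.55, "gripper": 0.5}
    - {"rx": 0, "ry": 0, "rz": 0, "dx": 3.5, "dy": 0, "dz": 0.55, "gripper": 0.5}
    - {"rx": 0, "ry": 0, "rz": 0, "dx": 3.5, "dy": 0, "dz": 0.55, "gripper": 0.5}
    - {"rx": 0, "ry": 0, "rz": 0, "dx": 3.5, "dy": 0, "dz": 0.55, "gripper": 0.5}
    - {"rx": 0, "ry": 0, "rz": 0, "dx": 3.5, "dy": 0, "dz": 0.55, "gripper": 0.5}
    - {"rx": 0, "ry": 0, "rz": 0, "dx": 3.5, "dy": 0, "dz": 0.55, "gripper": 0.5}
    - {"rx": 0, "ry": 0, "rz": 0, "dx": 3.5, "dy": 0, "dz": 0.55, "gripper": 0.5}
    - {"rx": 0, "ry": 0, "rz": 0, "dx": 3.5, "dy": 0, "dz": 0.55, "gripper": 0.5}
    - {"rx": 0, "ry": 0, "rz": 0, "dx": 3.5, "dy": 0, "dz": 0.55, "gripper": 0.5}

```text
clock: 17.02
tcp_pos: [0.4768, -0.1057, 0.05]
orientation: [-2.147, -1.927, -0.378]
contact_force: [-0.1, -2.7, 0.6]
grip_width: 0.0642
gripper_force: 1.2
```

```bash
python3 - <<'E'
from h import *
go(-265,0,12);bands()
E
```

```text
t 17.02 tcp mill [-92.7   0.7  50. ] shift [-174.9    1.1  -23.2] mill x,y in tool [ 0.94  -0.002  0.342] [-0.002 -1.    -0.001] tool z [ 0.037  0.34  -0.94 ] F [-0.1 -2.7  0.6] grip 0.064
130 [(94, 196), (290, 315), (415, 441)]
150 [(95, 112), (139, 192), (289, 316), (417, 444)]
170 [(93, 108), (289, 315), (417, 444), (487, 551)]
190 [(96, 109), (290, 315), (417, 442)]
210 [(97, 111), (291, 315), (414, 439)]
```

>>> step_arm:
  moves:
    - {"rx": 0, "ry": 0, "rz": 0, "dx": 3, "dy": 0, "dz": 0.5, "gripper": 0.5}
    - {"rx": 0, "ry": 0, "rz": 0, "dx": 3, "dy": 0, "dz": 0.5, "gripper": 0.5}
    - {"rx": 0, "ry": 0, "rz": 0, "dx": 3, "dy": 0, "dz": 0.5, "gripper": 0.5}
    - {"rx": 0, "ry": 0, "rz": 0, "dx": 3, "dy": 0, "dz": 0.5, "gripper": 0.5}
    - {"rx": 0, "ry": 0, "rz": 0, "dx": 3, "dy": 0, "dz": 0.5, "gripper": 0.5}
    - {"rx": 0, "ry": 0, "rz": 0, "dx": 3, "dy": 0, "dz": 0.5, "gripper": 0.5}
    - {"rx": 0, "ry": 0, "rz": 0, "dx": 3, "dy": 0, "dz": 0.5, "gripper": 0.5}
    - {"rx": 0, "ry": 0, "rz": 0, "dx": 2, "dy": 0, "dz": 0.4, "gripper": 0.5}
    - {"rx": 0, "ry": 0, "rz": 0, "dx": 2, "dy": 0, "dz": 0.4, "gripper": 0.5}

```text
clock: 18.2
tcp_pos: [0.4794, -0.0805, 0.0545]
orientation: [-2.146, -1.927, -0.379]
contact_force: [0.8, 0.2, -0.3]
grip_width: 0.0642
gripper_force: 0.1
```

```bash
python3 - <<'E'
from h import *
go(-265,0,12);bands()
E
```

```text
t 18.2 tcp mill [-67.4   0.8  54.5] shift [-200.2    1.1  -27.7] mill x,y in tool [ 0.94  -0.002  0.342] [-0.002 -1.    -0.   ] tool z [ 0.036  0.34  -0.94 ] F [ 0.8  0.2 -0.3] grip 0.064
130 [(93, 197), (291, 316), (415, 441), (529, 584)]
150 [(95, 194), (291, 317), (417, 443), (538, 562)]
170 [(98, 194), (291, 316), (418, 444)]
190 [(99, 110), (291, 316), (417, 443)]
210 [(98, 112), (291, 316), (414, 439)]
```

>>> step_arm:
  moves:
    - {"rx": 0, "ry": 0, "rz": 0, "dx": 0, "dy": 0, "dz": 0, "gripper": 0.5}
    - {"rx": 0, "ry": 0, "rz": 0, "dx": 0, "dy": 0, "dz": 0, "gripper": 0.5}
    - {"rx": 0, "ry": 0, "rz": 0, "dx": 0, "dy": 0, "dz": 0, "gripper": 0.5}
    - {"rx": 0, "ry": 0, "rz": 0, "dx": 0, "dy": 0, "dz": 0, "gripper": 0.5}

```text
clock: 18.75
tcp_pos: [0.4795, -0.0811, 0.0545]
orientation: [-2.147, -1.927, -0.379]
contact_force: [-0.8, 0.5, 0.4]
grip_width: 0.0642
gripper_force: 0.0
```

```bash
python3 - <<'E'
from h import *
go(-265,0,12);bands((50,70,90,110,130,150,170,190,210,230))
E
```

```text
t 18.75 tcp mill [-68.    0.6  54.5] shift [-199.7    1.1  -27.5] mill x,y in tool [ 0.94  -0.002  0.342] [-0.002 -1.    -0.001] tool z [ 0.037  0.34  -0.94 ] F [-0.8  0.5  0.4] grip 0.064
50 [(87, 197), (202, 213), (294, 316), (396, 419), (526, 569), (599, 639)]
70 [(90, 188), (193, 204), (291, 314), (405, 428)]
90 [(90, 192), (290, 314), (407, 430)]
110 [(91, 201), (290, 314), (406, 431), (548, 573)]
130 [(93, 203), (290, 314), (406, 429), (529, 584)]
150 [(10, 18), (23, 33), (94, 207), (291, 313), (403, 425), (539, 562)]
170 [(97, 213), (293, 314), (398, 419)]
190 [(98, 110), (270, 315), (361, 406)]
210 [(98, 112)]
230 [(101, 113)]
```

>>> step_arm:
  moves:
    - {"rx": 0, "ry": 0, "rz": 0, "dx": -14, "dy": 0, "dz": -5, "gripper": 0.5}
    - {"rx": 0, "ry": 0, "rz": 0, "dx": 8, "dy": 0, "dz": -22, "gripper": 0.5}
    - {"rx": 0, "ry": 0, "rz": 0, "dx": 15, "dy": 0, "dz": -42, "gripper": 0.5}
    - {"rx": 0, "ry": 0, "rz": 0, "dx": 15, "dy": 0, "dz": -42, "gripper": 0.5}
    - {"rx": 0, "ry": 0, "rz": 0, "dx": 15, "dy": 0, "dz": -42, "gripper": 0.5}
    - {"rx": 0, "ry": -10, "rz": 0, "dx": 0, "dy": 0, "dz": 0, "gripper": 0.5}
    - {"rx": 0, "ry": -10, "rz": 0, "dx": 0, "dy": 0, "dz": 0, "gripper": 0.5}
    - {"rx": 0, "ry": 0, "rz": 0, "dx": 0, "dy": 0, "dz": 0, "gripper": 0.5}

```text
clock: 19.8
tcp_pos: [0.4786, -0.0936, 0.2126]
orientation: [2.329, 2.105, 0.001]
contact_force: [-0.2, -0.6, -0.7]
grip_width: 0.0638
gripper_force: 0.0
```

```bash
python3 - <<'E'
from h import *
go(132,0,195)
a=r.grab_frame("wrist");t=r.grab_frame("top")[160:240,235:341]
cv2.imwrite("pics/v.png",np.vstack([cv2.resize(a,(480,300)),cv2.resize(t,(480,300),interpolation=cv2.INTER_CUBIC)]))
E
```

```text
t 19.8 tcp mill [-8.050e+01  2.000e-01  2.126e+02] shift [212.5   1.2  17.5] mill x,y in tool [ 1.     0.005 -0.001] [ 0.005 -1.    -0.002] tool z [ 0.002 -0.001 -1.   ] F [-0.2 -0.6 -0.7] grip 0.064
```

View pics/v.png

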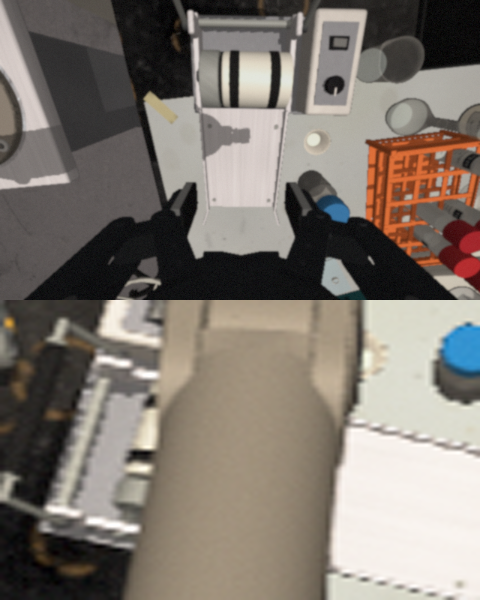

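>>> step_arm:
  moves:
    - {"rx": 0, "ry": 0, "rz": 0, "dx": 42.5, "dy": 0, "dz": 0, "gripper": 0.5}
    - {"rx": 0, "ry": 0, "rz": 0, "dx": 42.5, "dy": 0, "dz": 0, "gripper": 0.5}
    - {"rx": 0, "ry": 0, "rz": 0, "dx": 42.5, "dy": 0, "dz": 0, "gripper": 0.5}
    - {"rx": 0, "ry": 0, "rz": 0, "dx": 42.5, "dy": 0, "dz": 0, "gripper": 0.5}
    - {"rx": 0, "ry": 0, "rz": 0, "dx": 42.5, "dy": 0, "dz": 0, "gripper": 0.5}
    - {"rx": 0, "ry": 0, "rz": 0, "dx": 0, "dy": 0, "dz": 0, "gripper": 0.5}

```text
clock: 20.65
tcp_pos: [0.5009, 0.1163, 0.2113]
orientation: [-2.333, -2.099, -0.001]
contact_force: [-0.2, -0.6, -0.5]
grip_width: 0.0644
gripper_force: 0.0
```

```bash
python3 - <<'E'
from h import *
go(132,0,120)
E
```

```text
t 20.65 tcp mill [1.306e+02 2.000e-01 2.113e+02] shift [ 1.2  0.3 91.3] mill x,y in tool [1.    0.    0.003] [-0.    -1.     0.002] tool z [-0.001  0.003 -1.   ] F [-0.2 -0.6 -0.5] grip 0.064
```

>>> step_arm:
  moves:
    - {"rx": 0, "ry": 0, "rz": 0, "dx": 4, "dy": 0, "dz": 22, "gripper": 0.5}
    - {"rx": 0, "ry": 0, "rz": 0, "dx": 0, "dy": 0, "dz": 23, "gripper": 0.5}
    - {"rx": 0, "ry": 0, "rz": 0, "dx": 0, "dy": 0, "dz": 23, "gripper": 0.5}
    - {"rx": 0, "ry": 0, "rz": 0, "dx": 0, "dy": 0, "dz": 23, "gripper": 0.5}
    - {"rx": 0, "ry": 0, "rz": 0, "dx": -4, "dy": 0, "dz": 0, "gripper": 0.5}
    - {"rx": 0, "ry": 0, "rz": 0, "dx": -4, "dy": 0, "dz": 0, "gripper": 0.5}
    - {"rx": 0, "ry": 0, "rz": 0, "dx": -4, "dy": 0, "dz": 0, "gripper": 0.5}
    - {"rx": 0, "ry": 0, "rz": 0, "dx": -4, "dy": 0, "dz": 0, "gripper": 0.5}
    - {"rx": 0, "ry": 0, "rz": 0, "dx": -4, "dy": 0, "dz": 0, "gripper": 0.5}
    - {"rx": 0, "ry": 0, "rz": 0, "dx": -4, "dy": 0, "dz": 0, "gripper": 0.5}
    - {"rx": 0, "ry": 0, "rz": 0, "dx": -4, "dy": 0, "dz": 0, "gripper": 0.5}

```text
clock: 22.02
tcp_pos: [0.498, 0.0906, 0.1207]
orientation: [2.338, 2.099, 0.0]
contact_force: [0.2, 0.5, 0.6]
grip_width: 0.064
gripper_force: 0.5
```

```bash
python3 - <<'E'
from h import *
go(132,0,120)
E
```

```text
t 22.02 tcp mill [104.7   0.3 120.7] shift [27.3  0.2  0.7] mill x,y in tool [ 1.    -0.002 -0.   ] [-0.002 -1.    -0.   ] tool z [ 0. -0. -1.] F [0.2 0.5 0.6] grip 0.064
```

>>> step_arm:
  moves:
    - {"rx": 0, "ry": 0, "rz": 0, "dx": -3, "dy": 0, "dz": 0, "gripper": 0.5}
    - {"rx": 0, "ry": 0, "rz": 0, "dx": -3, "dy": 0, "dz": 0, "gripper": 0.5}
    - {"rx": 0, "ry": 0, "rz": 0, "dx": -3, "dy": 0, "dz": 0, "gripper": 0.5}
    - {"rx": 0, "ry": 0, "rz": 0, "dx": -3, "dy": 0, "dz": 0, "gripper": 0.5}
    - {"rx": 0, "ry": 0, "rz": 0, "dx": -3, "dy": 0, "dz": 0, "gripper": 0.5}
    - {"rx": 0, "ry": 0, "rz": 0, "dx": -3, "dy": 0, "dz": 0, "gripper": 0.5}
    - {"rx": 0, "ry": 0, "rz": 0, "dx": -3, "dy": 0, "dz": 0, "gripper": 0.5}
    - {"rx": 0, "ry": 0, "rz": 0, "dx": -3, "dy": 0, "dz": 0, "gripper": 0.5}
    - {"rx": 0, "ry": 0, "rz": 0, "dx": -3, "dy": 0, "dz": 0, "gripper": 0.5}
    - {"rx": 0, "ry": 0, "rz": 0, "dx": -3, "dy": 0, "dz": 0, "gripper": 0.5}

```text
clock: 23.28
tcp_pos: [0.4948, 0.0606, 0.1206]
orientation: [2.338, 2.098, -0.0]
contact_force: [0.7, 0.6, -0.8]
grip_width: 0.0639
gripper_force: 0.1
```

```bash
python3 - <<'E'
from h import *
go(132,0,120)
E
```

```text
t 23.27 tcp mill [ 74.6   0.3 120.6] shift [57.4  0.2  0.6] mill x,y in tool [ 1.    -0.002 -0.   ] [-0.002 -1.     0.   ] tool z [-0. -0. -1.] F [ 0.7  0.6 -0.8] grip 0.064
```

Likely past upright; nudge a little more, then hold while it sinks.

>>> step_arm:
  moves:
    - {"rx": 0, "ry": 0, "rz": 0, "dx": -3, "dy": 0, "dz": 0, "gripper": 0.5}
    - {"rx": 0, "ry": 0, "rz": 0, "dx": -3, "dy": 0, "dz": 0, "gripper": 0.5}
    - {"rx": 0, "ry": 0, "rz": 0, "dx": -3, "dy": 0, "dz": 0, "gripper": 0.5}
    - {"rx": 0, "ry": 0, "rz": 0, "dx": 0, "dy": 0, "dz": 0, "gripper": 0.5}
    - {"rx": 0, "ry": 0, "rz": 0, "dx": 0, "dy": 0, "dz": 0, "gripper": 0.5}
    - {"rx": 0, "ry": 0, "rz": 0, "dx": 0, "dy": 0, "dz": 0, "gripper": 0.5}
    - {"rx": 0, "ry": 0, "rz": 0, "dx": 0, "dy": 0, "dz": 0, "gripper": 0.5}
    - {"rx": 0, "ry": 0, "rz": 0, "dx": 0, "dy": 0, "dz": 0, "gripper": 0.5}
    - {"rx": 0, "ry": 0, "rz": 0, "dx": 0, "dy": 0, "dz": 0, "gripper": 0.5}
    - {"rx": 0, "ry": 0, "rz": 0, "dx": 0, "dy": 0, "dz": 0, "gripper": 0.5}
    - {"rx": 0, "ry": 0, "rz": 0, "dx": 0, "dy": 0, "dz": 0, "gripper": 0.5}
    - {"rx": 0, "ry": 0, "rz": 0, "dx": 20, "dy": 0, "dz": 0, "gripper": 0.5}
    - {"rx": 0, "ry": 0, "rz": 0, "dx": 20, "dy": 0, "dz": 0, "gripper": 0.5}
    - {"rx": 0, "ry": 0, "rz": 0, "dx": 20, "dy": 0, "dz": -20, "gripper": 0.5}
    - {"rx": 0, "ry": 0, "rz": 0, "dx": 0, "dy": 0, "dz": -40, "gripper": 0.5}
    - {"rx": 0, "ry": 0, "rz": 0, "dx": 0, "dy": 0, "dz": -40, "gripper": 0.5}

```text
clock: 25.28
tcp_pos: [0.5, 0.112, 0.2215]
orientation: [-2.336, -2.099, 0.001]
contact_force: [1.1, 0.3, 0.6]
grip_width: 0.0641
gripper_force: 0.0
```

```bash
python3 - <<'E'
from h import *
p=np.load("mill.npy");o=r.get_obs()
a={n:cv2.cvtColor(r.grab_frame(n),cv2.COLOR_BGR2GRAY) for n in("wrist","top")}
b=cv2.cvtColor(cv2.imread("pics/top0.png"),cv2.COLOR_BGR2GRAY)
Y=np.linspace(-45,45,10)
for ang in(0,.35,.8,1.1,1.17,1.23,1.29,1.4):
    t=ang-.349
    P=m2w(p,np.array([[66-86*np.sin(t),y,58+86*np.cos(t)] for y in Y])/1e3)
    s=f"{ang} "
    for n in a:
        q=proj(n,P).round().astype(int);ok=(q[:,0]>=0)&(q[:,0]<640)&(q[:,1]>=0)&(q[:,1]<400)
        s+=f"{n} {q[0].tolist()}{q[-1].tolist()} {[int(a[n][v,u]) for u,v in q[ok]]} "
    print(s)
E
```

```text
0 wrist [369, 239][269, 239] [105, 162, 116, 172, 179, 174, 102, 102, 139, 244] top [246, 176][238, 204] [55, 52, 61, 67, 85, 38, 30, 29, 88, 103] 
0.35 wrist [368, 271][269, 271] [206, 34, 210, 214, 218, 31, 149, 148, 142, 150] top [255, 178][248, 206] [128, 170, 182, 156, 159, 136, 149, 133, 160, 170] 
0.8 wrist [365, 300][273, 300] [194, 36, 177, 197, 179, 29, 175, 131, 118, 225] top [268, 181][260, 210] [129, 110, 128, 166, 163, 176, 98, 143, 176, 150] 
1.1 wrist [362, 308][276, 309] [30, 24, 33, 30, 32, 37, 31, 38, 36, 35] top [275, 184][267, 212] [32, 36, 64, 144, 35, 34, 38, 65, 49, 75] 
1.17 wrist [361, 309][277, 309] [34, 29, 33, 35, 40, 37, 31, 34, 36, 34] top [276, 184][269, 212] [38, 34, 35, 36, 39, 37, 35, 37, 39, 38] 
1.23 wrist [360, 309][278, 310] [30, 34, 33, 35, 40, 35, 35, 37, 37, 37] top [277, 185][270, 213] [39, 36, 37, 39, 36, 42, 36, 36, 35, 36] 
1.29 wrist [360, 309][278, 310] [30, 34, 33, 35, 40, 35, 37, 34, 37, 37] top [278, 185][271, 213] [34, 33, 33, 36, 32, 35, 32, 28, 33, 30] 
1.4 wrist [359, 308][280, 309] [31, 31, 30, 31, 32, 35, 37, 30, 38, 34] top [280, 186][273, 214] [200, 40, 245, 226, 221, 35, 111, 147, 185, 188]
```

>>> step_arm:
  moves:
    - {"rx": 0, "ry": 0, "rz": 0, "dx": 0, "dy": 0, "dz": 0, "gripper": 0.5}
    - {"rx": 0, "ry": 0, "rz": 0, "dx": 0, "dy": 0, "dz": 0, "gripper": 0.5}
    - {"rx": 0, "ry": 0, "rz": 0, "dx": 0, "dy": 0, "dz": 0, "gripper": 0.5}
    - {"rx": 0, "ry": 0, "rz": 0, "dx": 0, "dy": 0, "dz": 0, "gripper": 0.5}
    - {"rx": 0, "ry": 0, "rz": 0, "dx": 0, "dy": 0, "dz": 0, "gripper": 0.5}
    - {"rx": 0, "ry": 0, "rz": 0, "dx": 0, "dy": 0, "dz": 0, "gripper": 0.5}

```text
clock: 26.12
tcp_pos: [0.5003, 0.1116, 0.2205]
orientation: [-2.338, -2.098, 0.0]
contact_force: [-0.9, -0.7, -0.2]
grip_width: 0.0639
gripper_force: 0.0
```

```bash
python3 -c "
from bench import r
print(r.hand_in())"
```

```text
the job is handed in; nothing more can be done
None
```

The jar lies between the two rollers with the hold-down's roller resting on it at about 1.23 rad by the camera check, and I handed the job in at about 26 s; no verdict was returned.

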